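# Put the odds and ends back with their own kind

### The job

Put the four loose things back with their own kind: stand the pepper mill upright in the empty bay of the cruet tray beside the salt shaker, stand the loose spice jar upright in the empty bay of the spice rack, put the loose lemon into the fruit tray beside the other lemon, and lay the teaspoon flat and lengthwise (either way round) in the empty lane of the cutlery box beside the fork. Each must rest fully down on the floor of its place, and the mug and the tea light must be left standing where they are.

Things in the scene. Friction and masses are not known exactly. Their poses are not given: they have to be found in the camera images.
- pepper_mill: Wooden pepper mill to put away: turned, waisted, standing upright, 58 mm across at its widest, 170 mm tall with a small metal knob on top; its round wooden head (48 mm wide, 123 to 159 mm above the foot) is good to grip. Mass about 0.18 kg. Origin: centre of its underside; z is up along its axis; yaw means nothing.
- spice_jar: Glass spice jar to put away: upright cylinder 45 mm in diameter, 106 mm tall with a broad screw cap (45 mm in diameter, the top 21 mm), the only such jar standing loose on the surface. Mass about 0.11 kg. Origin: centre of its underside; z is up along its axis; yaw means nothing.
- lemon: Lemon to put away, lying on its side on the surface: 71 mm long, 53 mm wide, 51 mm high, mass about 0.085 kg. Origin: centre of its underside as it lies at the start (25 mm below its middle); x is its long axis, y its width, z up at the start.
- teaspoon: Steel teaspoon to put away, lying flat: 130 mm long, 27 mm wide at the bowl, 11 mm high overall, mass about 20 g. Origin: middle of its length and width, at its underside; x runs along the spoon, z is up. It can be gripped across the handle, at the origin.
- cruet_tray: White ceramic cruet tray, fixed: 172 mm long (x), 90 mm wide (y), walls 26 mm high, 5 mm thick, floor at 5 mm. A wall across the middle makes two bays, each 78 x 80 mm inside. A salt shaker (90 mm tall) stands fast in the +x bay (far from the robot); the -x bay is empty, centre at x = -42 mm, y = 0. Origin: centre of the underside.
- spice_rack: Brown wooden spice rack with steel side rails, fixed: 150 mm long (x), 76 mm wide (y), end boards 36 mm high, rails up to 30 mm, floor at 5 mm. A low divider makes two bays, each 64 x 65 mm inside. A jar like the loose one (106 mm tall) stands fast in the +x bay (far from the robot); the -x bay is empty, centre at x = -35 mm, y = 0. Origin: centre of the underside.
- fruit_tray: Pale wooden fruit tray, dark lines across its floor, fixed: 176 mm long (x), 102 mm wide (y), walls 24 mm high, 5 mm thick, floor at 5 mm, undivided. A lemon (67 x 54 x 54 mm, long axis along y) lies fast in the +x end (far from the robot), centre at x = +50 mm; the rest is empty, its middle at x = -32 mm, y = 0. Origin: centre of the underside.
- cutlery_box: Low pale wooden cutlery box, fixed: 168 mm long (x), 106 mm wide (y), walls 40 mm high, 5 mm thick, floor at 22 mm. A divider along x, as high as the walls, makes two lanes 158 mm long: the narrow one (+y) holds a cake fork, fixed; the wide one (-y), 63 mm wide, is empty, its centre at x = 0, y = -16.5 mm. Origin: centre of the underside.
- mug: Bystander: small striped mug standing among the things, 60 mm across, 83 mm with its handle (to its -y side), 49 mm high. Leave it where it is. Origin: centre of its outline at its underside.
- tea_light: Bystander: tea light, 38 mm in diameter, 15 mm high. Leave it where it is. Origin: centre of its underside.

How it is judged:
By the outcome, as a careful person would: the job done as asked, in the order asked, and still so for the second after the job is handed in, with the robot touching nothing.
It also fails if it takes over 141 s, if anything falls off the work surface, if the arm or the gripper's body presses on something with over 40 N, if the wrist force passes 120 N, or if a joint passes its speed limit or range.

### The arm

A 6-joint arm with a two-finger parallel gripper is mounted at the origin on a cart in front of the work surface, level with it; the furniture and walls round the work are solid. World frame = base frame: x ahead of the robot, y to its left, z up, the work surface at z = 0. Lengths are in m, angles in rad, forces in N, time in s.
With the tool pointing down it reaches from about 0.375 to 0.925 m from the base axis. Payload 5.7 kg.
Tool frame: the origin (TCP) lies midway between the tips of the shut fingers; the grasp point (between the pads) lies 19 mm behind it; z points along the fingers, y is the line along which they close (so a half turn about z gives the same grasp; the last joint's range is limited). The gripper opens to 85 mm and grips with 20 to 120 N. Pads are 22 mm wide; open, the fingers measure 114 mm over their backs; the gripper's body (76 mm by 85 mm) begins 54 mm behind the grasp point. The pads swing forward as they close: fully open they stand 13 mm farther back than shut.
Start: joints at [-1.363, 0.359, 1.51, -0, 1.272, -0.115], TCP at [0.19, -0.569, 0.231] pointing down, gripper open.
Joint ranges: [-2.97, 2.97], [-1.01, 2.36], [0.21, 2.38], [-0.96, 4.11], [0.2, 2.71], [-2.98, 2.98]. Speed limits (rad/s): [2.39, 2.39, 3.14, 3.14, 3.14, 3.14].

### API

Orientations are given as a unit quaternion [x, y, z, w].
In Python, from rig import arm, imaging, spot_in, cut_out, tip_of gives the robot as it stands.
- The arm moves only by the tool move_arm, never from a script. Its argument "rows" is a list of rows, each a list of 6 numbers: the shift along the tool's x, y, z in mm, then the turn, a rotation vector about the tool's x, y, z in degrees. In form: [[dx, dy, dz, wx, wy, wz], ...]. A call has exactly 5 rows; each row shifts and turns the commanded pose from where the row before left it, along the tool's axes as they then stand; what a row does not reach is not made up. A row lasts 1/10 s, in which the tool goes at most 50 mm and 8.59 degrees, less where a joint would pass 70% of its speed; a pose out of reach is approached as far as the arm can. A call with a gripper value outside its range is refused whole. "gripper" is the opening, from 0 (shut) to 1 (fully open), set as the call begins (left out, the last holds). The fingers move at their own pace and stop on an object; "force" is the grip in N (left out, the last holds). Time passes only in rows, so rows that do not move let the fingers close, or fill a call up. It gives the time, the measured TCP pose, the force, the opening and the grip force at its end, in the units of the state.
- arm.sense(): the state, without advancing time (a new reading comes with each control period).
- imaging.snapshot(name): name is "scene" or "top" or "wrist"; returns the picture (384x512x3 uint8, blue, green, red); there is no depth.
- imaging.camera_model(name): a dict with "K" (3x3 intrinsics, pixels), "dist" ([k1, k2, p1, p2, k3] as OpenCV has them; the pictures are not rectified), "rvec" (rotation vector, rad) and "tvec" (3), from world to camera coordinates, as OpenCV has them. Camera axes: x right, y down, z forward; pixel columns grow to the right and rows downward; lengths in m; the calibration is good to about 2 mm. A picture is of the moment at which its call begins: read the wrist's pose just before it. camera_model takes no time and is no camera call; for the wrist camera it gives the pose at the moment of the call.
- arm.close_job(): hands the job in; it is judged then, once.
Trained networks look in the newest picture that a camera, given by its name, has taken for a name from the list of things; names that differ only in an ending like _2 or _b are one class to them, and where a whole thing is asked for, a point or a joint stands for the part that bears it (a point fixed in the world has none). Each returns a list of dicts, best first, with "confidence" (0 to 1); they miss things now and then, are a little off and sometimes report something else, mostly with a low value. They report only what shows in the picture. A call takes as long as a camera call.
- spot_in(camera, query): "at" ([x, y, z] in m, in the coordinates of the camera as it stood for that picture, good to about 4 mm: the middle of the surface that is visible of it).
- cut_out(camera, query): "mask" (384x512 bool, what is visible of it).
- tip_of(camera, query): "at" ([x, y, z] in m, in the coordinates of the camera as it stood for that picture, good to about 4 mm: a listed point, or the origin of a listed thing).
The state is a dict: "time_s": time; "joints": joint angles; "dq": joint speeds; "effort": joint torques, N m; "ee_pos": TCP position; "tcp_rot": TCP orientation; "contact_force": force on the tool from outside, world axes, zero at the start; "moment": the same for the moment, N m; "grip_width": finger opening in m; "finger_force": force on a finger pad.
Only numpy, scipy, OpenCV 4.12 (cv2) and the standard library are available. Lean on these libraries where they do the work, as an engineer would, in place of code of your own. Each camera call takes 0.05 s, during which the arm holds its last target. There are 200 camera calls.

## Working session

There is one attempt and no reset: what is moved stays moved. The work goes in short steps, Python scripts to look and compute and a tool call to move; the robot and the scene stay as the last step left them, time stands still between calls to the robot, and variables do not carry over. Pictures are saved under pics/ and viewed, at most 18 in all, crops included, and the job is handed in when it is done.

Besides the shell and the picture viewer there is one more tool, called after "Emit:" as name([rows], argument=value, ...), one row to a line, values as JSON. move_arm: Moves the arm, as the interface text tells. Its arguments: {"type":"object","properties":{"rows":{"type":"array"},"gripper":{"type":"number"},"force":{"type":"number"}},"required":["rows"]}

```bash
ls; mkdir -p pics; python3 - <<'E'
from rig import arm, imaging, spot_in, cut_out, tip_of
import cv2,numpy as np
s=arm.sense();print({k:np.round(v,3).tolist() for k,v in s.items()})
for c in("scene","top"):
    im=imaging.snapshot(c);cv2.imwrite(f"pics/{c}0.png",im)
    m=imaging.camera_model(c);R=cv2.Rodrigues(np.array(m["rvec"],float))[0];t=np.array(m["tvec"],float).ravel()
    print(c,"campos",np.round(-R.T@t,3))
    for q in "pepper_mill spice_jar lemon teaspoon cruet_tray spice_rack fruit_tray cutlery_box mug tea_light".split():
        for f in(tip_of,):
            r=f(c,q)
            print(c,q,[(np.round(R.T@(np.array(d["at"])-t),3).tolist(),round(d["confidence"],2)) for d in r[:3]])
print(arm.sense()["time_s"])
E
```

```text
pics
{'time_s': 0.0, 'joints': [-1.363, 0.36, 1.511, -0.0, 1.272, -0.115], 'dq': [-0.001, 0.001, 0.001, -0.002, -0.0, -0.0], 'effort': [-0.0, -52.762, -27.863, -0.0, 0.013, 0.0], 'ee_pos': [0.19, -0.568, 0.23], 'tcp_rot': [0.987, 0.161, -0.0, -0.001], 'contact_force': [0.179, 0.024, 0.081], 'moment': [-0.016, 0.02, -0.04], 'finger_force': 0.0, 'grip_width': 0.086}
scene campos [-0.419  0.776  0.873]
scene pepper_mill []
scene spice_jar []
scene lemon []
scene teaspoon [([0.61, -0.212, -0.004], 0.33)]
scene cruet_tray [([0.519, 0.245, -0.001], 0.94)]
scene spice_rack [([0.504, 0.399, -0.002], 0.83)]
scene fruit_tray [([0.516, 0.098, -0.002], 0.77)]
scene cutlery_box [([0.508, -0.044, 0.001], 0.89)]
scene mug [([0.613, -0.214, -0.005], 0.88), ([0.519, 0.245, 0.001], 0.64)]
scene tea_light []
top campos [ 0.342 -0.021  1.113]
top pepper_mill [([0.502, -0.393, 0.004], 0.57)]
top spice_jar [([0.467, -0.188, -0.003], 0.68), ([0.519, 0.095, 0.004], 0.67)]
top lemon [([0.518, -0.291, -0.001], 0.67), ([0.519, 0.097, 0.0], 0.44)]
top teaspoon [([0.366, -0.338, 0.001], 0.48)]
top cruet_tray [([0.52, 0.25, 0.0], 0.93)]
top spice_rack [([0.502, 0.399, -0.001], 0.87)]
top fruit_tray []
top cutlery_box [([0.517, -0.044, 0.002], 0.82)]
top mug [([0.612, -0.214, 0.002], 0.8)]
top tea_light [([0.579, -0.335, 0.002], 0.69)]
1.1
```

View pics/scene0.png

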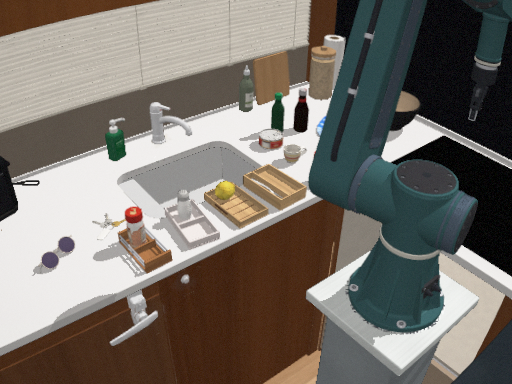

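View pics/top0.png

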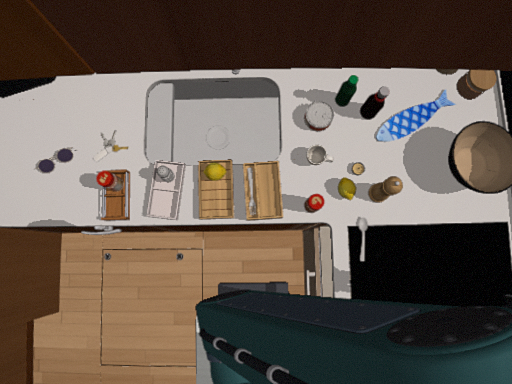

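The top view shows the jar at (314,203), lemon (347,188), mill (385,190) and spoon (362,238). The trays run from (114,193) to (263,190), with their empty bays on the robot's side. The mug is at (319,154) and the tea light at (357,168). Next I move the wrist camera above the loose things.

Emit:
move_arm([
  [32,-14,-19,0,0,0],
  [32,-14,-19,0,0,0],
  [32,-14,-19,0,0,0],
  [32,-14,-19,0,0,0],
  [32,-14,-19,0,0,0],
])

```text
time_s: 1.6
ee_pos: [0.3207, -0.4508, 0.3271]
tcp_rot: [0.987, 0.161, 0.0, 0.0]
contact_force: [0.5, -0.4, 0.5]
grip_width: 0.0851
finger_force: 0.0
```

Emit:
move_arm([
  [32,-14,-19,0,0,0],
  [32,-14,-19,0,0,0],
  [32,-14,-19,0,0,0],
  [32,-14,-19,0,0,0],
  [0,0,0,0,0,0],
])

```text
time_s: 2.1
ee_pos: [0.427, -0.3563, 0.4054]
tcp_rot: [0.987, 0.163, 0.002, 0.002]
contact_force: [1.1, -0.2, 0.9]
grip_width: 0.0852
finger_force: 0.0
```

```bash
cat > h.py <<'E'
from rig import arm, imaging, spot_in, cut_out, tip_of
import cv2,numpy as np
from scipy.spatial.transform import Rotation as Ro
TH="pepper_mill spice_jar lemon teaspoon cruet_tray spice_rack fruit_tray cutlery_box mug tea_light".split()
def cam(c):
    m=imaging.camera_model(c);return np.array(m["K"],float),np.array(m["dist"],float),cv2.Rodrigues(np.array(m["rvec"],float))[0],np.array(m["tvec"],float).ravel()
def shot(c,name=None):
    M=cam(c);im=imaging.snapshot(c)
    if name:cv2.imwrite(f"pics/{name}.png",im)
    return im,M
def toworld(p,M): return M[2].T@(np.array(p)-M[3])
def onplane(uv,M,z):
    """pixel(s) -> world at height z"""
    u=cv2.undistortPoints(np.array(uv,float).reshape(-1,1,2),M[0],M[1]).reshape(-1,2)
    d=np.c_[u,np.ones(len(u))]@M[2];o=-M[2].T@M[3]
    return o+d*((z-o[2])/d[:,2])[:,None]
def proj(P,M): return cv2.projectPoints(np.array(P,float).reshape(-1,3),cv2.Rodrigues(M[2])[0],M[3],M[0],M[1])[0].reshape(-1,2)
def pose():
    s=arm.sense();R=Ro.from_quat(s["tcp_rot"]).as_matrix();return np.array(s["ee_pos"]),R,np.degrees(np.arctan2(R[1,0],R[0,0])),s
def delta(x,y,z,psi=None):
    p,R,a,s=pose();d=R.T@(np.array([x,y,z])-p)*1000
    print("t",round(s["time_s"],2),"pos",p.round(4),"psi",round(a,2),"tilt",R[:,2].round(3),"tool-shift mm",d.round(1),"" if psi is None else f"wz {a-psi:.1f}")
def find(c,qs,M,f=tip_of,n=2):
    for q in qs:
        print(c,f.__name__,q,[(toworld(d["at"],M).round(4).tolist(),round(d["confidence"],2)) for d in f(c,q)[:n]])
E
python3 - <<'E'
from h import *
p,R,a,s=pose();print(p,a)
im,M=shot("wrist","w1");o=-M[2].T@M[3];print("cam",o,"in tool",R.T@(o-p),"cam axes in tool",(R.T@M[2].T).round(2).tolist(),M[0].round(0).tolist())
find("wrist",TH,M)
E
```

```text
[ 0.42700503 -0.35630345  0.40540975] 18.738606255567017
cam [ 0.48917188 -0.33481411  0.54885328] in tool [ 0.06636714  0.00020278 -0.14317093] cam axes in tool [[0.0, -0.96, -0.27], [1.0, -0.0, 0.0], [-0.0, -0.27, 0.96]] [[332.0, 0.0, 258.0], [0.0, 332.0, 192.0], [0.0, 0.0, 1.0]]
wrist call pepper_mill [([0.4994, -0.39, 0.0011], 0.97)]
wrist call spice_jar [([0.4673, -0.1823, -0.0055], 0.94)]
wrist call lemon [([0.5134, -0.2877, 0.0017], 0.77)]
wrist call teaspoon [([0.3611, -0.335, 0.0006], 0.93)]
wrist call cruet_tray []
wrist call spice_rack []
wrist call fruit_tray []
wrist call cutlery_box [([0.5094, -0.0451, 0.0022], 0.56)]
wrist call mug []
wrist call tea_light [([0.5736, -0.3319, 0.0037], 0.66), ([0.512, -0.2901, 0.0008], 0.61)]
```

View pics/w1.png

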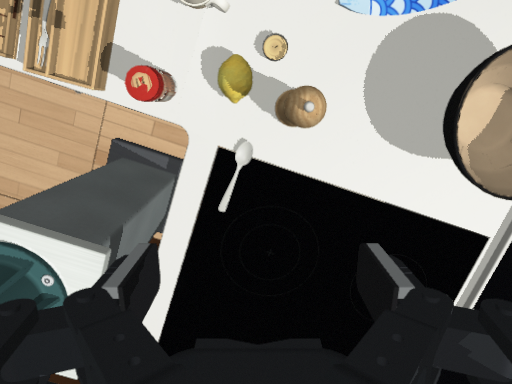

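The wrist view shows the mill at (300,106), with its knob at (308,106), the jar cap at (145,84), the lemon at (236,78) and the spoon running from (245,152) to (223,208). I'll refine these with masks and triangulation.

```bash
cat >> h.py <<'E'
def mask(c,q):
    r=cut_out(c,q);return (r[0]["mask"],r[0]["confidence"]) if r else (None,0)
def axis(mk,M,z):
    """centroid, hull box centre, long-axis angle, size on plane z"""
    v,u=np.nonzero(mk);P=onplane(np.c_[u,v],M,z)[:,:2]
    c=P.mean(0);w,V=np.linalg.eigh(np.cov(P.T));d=V[:,1];ang=np.degrees(np.arctan2(d[1],d[0]))
    Q=(P-c)@V;b=(Q.max(0)+Q.min(0))/2
    return c.round(4),(c+V@b).round(4),round(ang%180,1),np.ptp(Q,axis=0).round(4)
E
python3 - <<'E'
from h import *
im,M=shot("wrist")
print("knob ray z.17",onplane([[308,106]],M,.168))
for q,z in(("teaspoon",.004),("lemon",.02),("spice_jar",.05),("pepper_mill",.1)):
    m,c=mask("wrist",q)
    if m is not None:
        v,u=np.nonzero(m);print(q,c,u.mean(),v.mean(),axis(m,M,z))
imT,T=shot("top")
for q,z in(("teaspoon",.004),("lemon",.02),("cruet_tray",.026),("spice_rack",.03),("fruit_tray",.024),("cutlery_box",.04)):
    m,c=mask("top",q)
    if m is not None:
        v,u=np.nonzero(m);ct=max(cv2.findContours(m.astype(np.uint8),0,2)[0],key=cv2.contourArea).reshape(-1,2)
        P=onplane(ct,T,z)[:,:2];print("top",q,c,axis(m,T,z),"rect",cv2.minAreaRect((P*1000).astype(np.float32)))
delta(.5,-.391,.26)
E
```

```text
knob ray z.17 [[ 0.49813298 -0.39210301  0.168     ]]
teaspoon 0.73 237.553480475382 166.0067911714771 (array([ 0.3755, -0.3391]), array([ 0.3626, -0.3382]), np.float64(176.1), array([0.026 , 0.1271]))
lemon 0.95 234.46536964980544 73.53151750972762 (array([ 0.5121, -0.2922]), array([ 0.511 , -0.2922]), np.float64(13.7), array([0.0521, 0.0716]))
spice_jar 0.7 149.12899262899262 79.84889434889435 (array([ 0.4645, -0.182 ]), array([ 0.4642, -0.183 ]), np.float64(98.7), array([0.05  , 0.0766]))
pepper_mill 0.81 301.52180936995154 102.29456112008616 (array([ 0.5019, -0.3923]), array([ 0.5013, -0.3918]), np.float64(118.3), array([0.0553, 0.069 ]))
top teaspoon 0.56 (array([ 0.3711, -0.3388]), array([ 0.3637, -0.3381]), np.float64(174.5), array([0.0189, 0.125 ])) rect ((406.55181884765625, -342.3302917480469), (18.233417510986328, 38.935787200927734), 86.8009033203125)
top lemon 0.53 (array([ 0.515 , -0.2945]), array([ 0.5141, -0.2942]), np.float64(18.4), array([0.0522, 0.0661])) rect ((516.2568969726562, -294.8917541503906), (60.844242095947266, 52.25815200805664), 42.98805236816406)
top spice_rack 0.28 (array([0.5171, 0.095 ]), array([0.5179, 0.0958]), np.float64(1.0), array([0.1051, 0.1779])) rect ((518.1072998046875, 95.57452392578125), (178.39376831054688, 104.02661895751953), 0.34790733456611633)
top fruit_tray 0.62 (array([0.5184, 0.0941]), array([0.5196, 0.094 ]), np.float64(179.4), array([0.1056, 0.1805])) rect ((520.114013671875, 93.28300476074219), (180.43785095214844, 104.5605239868164), 0.32078319787979126)
top cutlery_box 0.66 (array([ 0.5089, -0.0443]), array([ 0.5104, -0.0443]), np.float64(5.1), array([0.1099, 0.1734])) rect ((510.50653076171875, -44.58091735839844), (172.62442016601562, 109.13130187988281), 4.412821292877197)
t 3.25 pos [ 0.4235 -0.3581  0.4023] psi 18.5 tilt [-0.  0. -1.] tool-shift mm [ 62.1  55.5 142.3]
```

Emit:
move_arm([
  [12,11,26,0,0,0],
  [12,11,26,0,0,0],
  [12,11,26,0,0,0],
  [12,11,26,0,0,0],
  [12.5,11.5,26,0,0,0],
])

```text
time_s: 3.75
ee_pos: [0.499, -0.3918, 0.2712]
tcp_rot: [0.987, 0.161, 0.0, -0.0]
contact_force: [-0.5, 0.3, 0.2]
grip_width: 0.0854
finger_force: 0.0
```

Emit:
move_arm([
  [0,0,30,0,0,0],
  [0,0,30,0,0,0],
  [0,0,30,0,0,0],
  [0,0,30,0,0,0],
  [0,0,30,0,0,0],
])

```text
time_s: 4.25
ee_pos: [0.4986, -0.3916, 0.1211]
tcp_rot: [0.987, 0.161, 0.0, 0.0]
contact_force: [0.2, -0.1, -0.2]
grip_width: 0.085
finger_force: 0.0
```

Emit:
move_arm([
  [0,0,0,0,0,0],
  [0,0,0,0,0,0],
  [0,0,0,0,0,0],
  [0,0,0,0,0,0],
  [0,0,0,0,0,0],
], gripper=0.35, force=40)

```text
time_s: 4.75
ee_pos: [0.4996, -0.3927, 0.1243]
tcp_rot: [0.987, 0.161, 0.001, 0.002]
contact_force: [-0.5, -0.6, 4.7]
grip_width: 0.0462
finger_force: 41.6
```

Emit:
move_arm([
  [0,0,0,0,0,0],
  [0,0,0,0,0,0],
  [0,0,0,0,0,0],
  [0,0,0,0,0,0],
  [0,0,0,0,0,0],
])

```text
time_s: 5.25
ee_pos: [0.4996, -0.3928, 0.1243]
tcp_rot: [0.987, 0.161, 0.001, 0.002]
contact_force: [0.4, -0.2, 6.3]
grip_width: 0.0462
finger_force: 41.7
```

Emit:
move_arm([
  [0,0,-10,0,0,0],
  [0,0,-35,0,0,0],
  [0,0,-45,0,0,0],
  [0,0,-45,0,0,0],
  [0,0,-45,0,0,0],
])

```text
time_s: 5.75
ee_pos: [0.4979, -0.3909, 0.3043]
tcp_rot: [0.987, 0.161, -0.0, -0.0]
contact_force: [0.9, -0.1, -2.4]
grip_width: 0.0461
finger_force: 41.7
```

Emit:
move_arm([
  [5,-20,-10,0,0,0],
  [10,-40,-10,0,0,0],
  [10,-40,-10,0,0,0],
  [10,-40,-10,0,0,0],
  [10,-40,-10,0,0,0],
])

```text
time_s: 6.25
ee_pos: [0.4826, -0.204, 0.3519]
tcp_rot: [0.987, 0.161, -0.001, -0.001]
contact_force: [-0.0, 0.3, -1.1]
grip_width: 0.046
finger_force: 41.8
```

Emit:
move_arm([
  [10,-40,-10,0,0,0],
  [10,-40,-10,0,0,0],
  [10,-40,-10,0,0,0],
  [10,-40,-10,0,0,0],
  [10,-40,-10,0,0,0],
])

```text
time_s: 6.75
ee_pos: [0.4662, 0.0011, 0.402]
tcp_rot: [0.987, 0.161, -0.001, -0.0]
contact_force: [0.7, -0.6, -1.2]
grip_width: 0.0463
finger_force: 41.8
```

Emit:
move_arm([
  [10,-40,0,0,0,0],
  [10,-40,0,0,0,0],
  [10,-40,0,0,0,0],
  [10,-40,0,0,0,0],
  [5,-20,0,0,0,0],
])

```text
time_s: 7.25
ee_pos: [0.4514, 0.187, 0.4016]
tcp_rot: [0.987, 0.162, -0.001, -0.001]
contact_force: [0.4, -1.0, -1.8]
grip_width: 0.0462
finger_force: 41.9
```

Emit:
move_arm([
  [5,-20,0,0,0,0],
  [0,0,0,0,0,0],
  [0,0,0,0,0,0],
  [0,0,0,0,0,0],
  [0,0,0,0,0,0],
])

```text
time_s: 7.75
ee_pos: [0.4518, 0.2036, 0.4022]
tcp_rot: [0.987, 0.16, -0.0, 0.0]
contact_force: [-0.6, -0.5, -1.8]
grip_width: 0.0458
finger_force: 41.9
```

```bash
python3 - <<'E'
from h import *
im,M=shot("wrist","w2")
find("wrist",TH[4:8]+["pepper_mill"],M)
for q,z in(("cruet_tray",.026),("spice_rack",.03),("fruit_tray",.024),("cutlery_box",.04)):
    m,c=mask("wrist",q)
    if m is not None:
        ct=max(cv2.findContours(m.astype(np.uint8),0,2)[0],key=cv2.contourArea).reshape(-1,2)
        P=onplane(ct,M,z)[:,:2];print(q,c,"rect",cv2.minAreaRect((P*1000).astype(np.float32)))
delta(.477,.247,.3)
E
```

```text
wrist call cruet_tray [([0.521, 0.2469, 0.0013], 0.64)]
wrist call spice_rack [([0.5038, 0.3998, -0.0014], 0.86)]
wrist call fruit_tray [([0.5166, 0.0968, 0.0016], 0.95)]
wrist call cutlery_box [([0.515, -0.0435, 0.001], 0.79)]
wrist call pepper_mill []
cruet_tray 0.89 rect ((519.5584716796875, 246.58543395996094), (91.47643280029297, 172.20709228515625), 83.03702545166016)
spice_rack 0.92 rect ((504.74066162109375, 405.7980651855469), (152.6964874267578, 104.2223129272461), 1.1559189558029175)
fruit_tray 0.76 rect ((519.4346923828125, 98.6903076171875), (177.18292236328125, 106.90597534179688), 0.9164831042289734)
cutlery_box 0.68 rect ((510.3929748535156, -36.59941101074219), (169.8836212158203, 122.27749633789062), 3.0453147888183594)
t 8.25 pos [0.452  0.2044 0.4023] psi 18.49 tilt [-0.  0. -1.] tool-shift mm [ 37.2 -32.5 102.3]
```

View pics/w2.png

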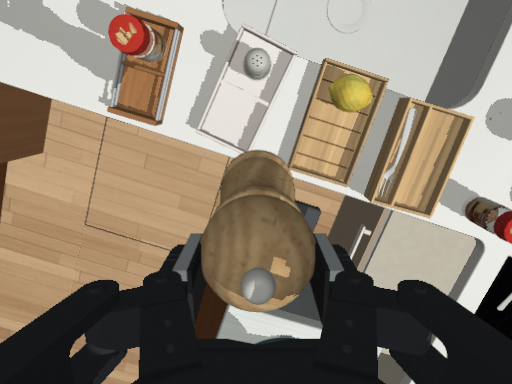

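The view shows the cruet bay empty at (225,120), the rack bay at (140,95), the fruit tray at (320,150) and the cutlery lane at (435,165). The mill hangs straight in the fingers. The cruet yaw is about -7°, so its bay centre is about (0.478, 0.252).

Emit:
move_arm([
  [10,-9,15,0,0,0],
  [10,-9,20,0,0,0],
  [10,-9,25,0,0,0],
  [10,-9.5,25,0,0,0],
  [0,0,30,0,0,0],
])

```text
time_s: 8.75
ee_pos: [0.4798, 0.2534, 0.287]
tcp_rot: [0.987, 0.161, 0.001, -0.001]
contact_force: [0.5, 0.6, -1.3]
grip_width: 0.046
finger_force: 41.9
```

Emit:
move_arm([
  [0,0,30,0,0,0],
  [0,0,30,0,0,0],
  [0,0,30,0,0,0],
  [0,0,25,0,0,0],
  [0,0,10,0,0,0],
])

```text
time_s: 9.25
ee_pos: [0.4768, 0.2512, 0.1599]
tcp_rot: [0.987, 0.161, -0.002, 0.0]
contact_force: [0.5, -1.1, -1.3]
grip_width: 0.0462
finger_force: 41.9
```

```bash
python3 - <<'E'
from h import *
im,M=shot("scene","s2");cv2.imwrite("pics/s2c.png",cv2.resize(im[150:290,90:290],None,fx=3.5,fy=3.5,interpolation=2))
find("scene",["pepper_mill"],M)
im,M=shot("top");find("top",["pepper_mill"],M)
delta(.478,.2517,.1293)
E
```

```text
scene call pepper_mill [([0.4779, 0.2534, 0.037], 0.82)]
top call pepper_mill [([0.4795, 0.2513, 0.0386], 0.6)]
t 9.45 pos [0.4791 0.2521 0.1633] psi 18.5 tilt [ 0.001  0.001 -1.   ] tool-shift mm [-1.2  0.  34. ]
```

View pics/s2c.png

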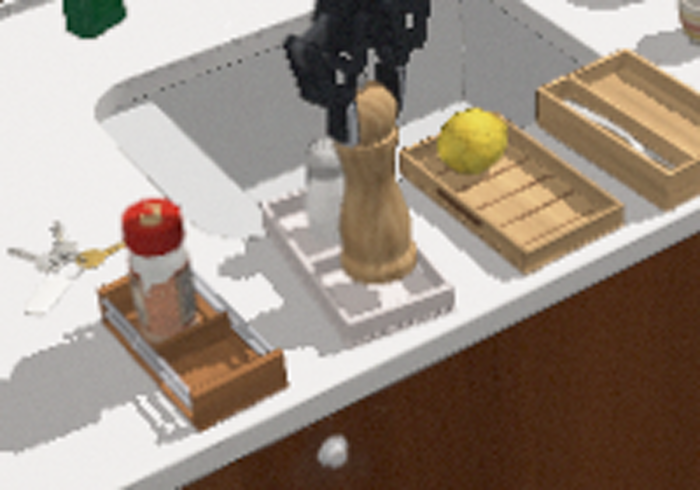

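The mill hangs above the empty bay, with its foot at (378,265) in the crop, about 35 mm above the tray floor and on target. I lower it.

Emit:
move_arm([
  [0,0,14,0,0,0],
  [0,0,10,0,0,0],
  [0,0,6,0,0,0],
  [0,0,3,0,0,0],
  [0,0,0,0,0,0],
])

```text
time_s: 9.95
ee_pos: [0.4786, 0.2519, 0.1296]
tcp_rot: [0.987, 0.161, 0.0, -0.0]
contact_force: [0.8, -0.2, -2.1]
grip_width: 0.0463
finger_force: 41.9
```

Emit:
move_arm([
  [0,0,0,0,0,0],
  [0,0,0,0,0,0],
  [0,0,0,0,0,0],
  [0,0,0,0,0,0],
  [0,0,0,0,0,0],
])

```text
time_s: 10.45
ee_pos: [0.4784, 0.2518, 0.1294]
tcp_rot: [0.987, 0.161, 0.0, -0.0]
contact_force: [-0.2, 0.2, -1.1]
grip_width: 0.0461
finger_force: 41.9
```

Emit:
move_arm([
  [0,0,1,0,0,0],
  [0,0,0,0,0,0],
  [0,0,1,0,0,0],
  [0,0,0,0,0,0],
  [0,0,0,0,0,0],
])

```text
time_s: 10.95
ee_pos: [0.4798, 0.2523, 0.1293]
tcp_rot: [0.987, 0.161, 0.002, -0.0]
contact_force: [-1.9, -1.3, 12.3]
grip_width: 0.0465
finger_force: 42.9
```

Emit:
move_arm([
  [0,0,1,0,0,0],
  [0,0,0,0,0,0],
  [0,0,0,0,0,0],
  [0,0,0,0,0,0],
  [0,0,0,0,0,0],
])

```text
time_s: 11.45
ee_pos: [0.4806, 0.2526, 0.1293]
tcp_rot: [0.987, 0.161, 0.003, -0.001]
contact_force: [-1.6, -1.4, 19.1]
grip_width: 0.0461
finger_force: 43.4
```

Emit:
move_arm([
  [0,0,-2,0,0,0],
  [0,0,0,0,0,0],
  [0,0,0,0,0,0],
  [0,0,0,0,0,0],
  [0,0,0,0,0,0],
])

```text
time_s: 11.95
ee_pos: [0.4793, 0.2521, 0.1292]
tcp_rot: [0.987, 0.161, 0.001, -0.0]
contact_force: [-0.6, -0.8, 6.6]
grip_width: 0.0462
finger_force: 42.6
```

Emit:
move_arm([
  [0,0,0,0,0,0],
  [0,0,0,0,0,0],
  [0,0,0,0,0,0],
  [0,0,0,0,0,0],
  [0,0,0,0,0,0],
], gripper=1.0)

```text
time_s: 12.45
ee_pos: [0.4782, 0.2517, 0.1281]
tcp_rot: [0.987, 0.161, -0.0, -0.0]
contact_force: [1.1, -0.2, -1.3]
grip_width: 0.0851
finger_force: 0.0
```

Emit:
move_arm([
  [0,0,-10,0,0,0],
  [0,0,-30,0,0,0],
  [0,0,-45,0,0,0],
  [0,0,-45,0,0,0],
  [0,0,-45,0,0,0],
])

```text
time_s: 12.95
ee_pos: [0.478, 0.2517, 0.3059]
tcp_rot: [0.987, 0.161, 0.0, -0.0]
contact_force: [1.0, 0.9, -0.6]
grip_width: 0.0853
finger_force: 0.0
```

Emit:
move_arm([
  [0,0,-40,0,0,0],
  [0,0,-40,0,0,0],
  [0,0,-15,0,0,0],
  [0,0,0,0,0,0],
  [0,0,0,0,0,0],
])

```text
time_s: 13.45
ee_pos: [0.4779, 0.2516, 0.3981]
tcp_rot: [0.987, 0.161, -0.0, -0.0]
contact_force: [-0.3, 0.3, -0.9]
grip_width: 0.0848
finger_force: 0.0
```

```bash
cat >> h.py <<'E'
from scipy.optimize import minimize
DIM=dict(cruet_tray=(172,90,.026),spice_rack=(150,76,.03),fruit_tray=(176,102,.024),cutlery_box=(168,106,.04))
def fit(q,views,x0):
    """fit tray x,y,yaw so that its prism outline covers the masks"""
    L,W,h=DIM[q];C=np.array([[a*L/2e3,b*W/2e3,z] for z in(0,h) for a in(-1,1) for b in(-1,1)])
    def cost(v):
        c,s=np.cos(np.radians(v[2])),np.sin(np.radians(v[2]));P=C.copy()
        P[:,0]=v[0]/1e3+C[:,0]*c-C[:,1]*s;P[:,1]=v[1]/1e3+C[:,0]*s+C[:,1]*c
        e=0
        for m,M in views:
            a=np.zeros((1536,2048),np.uint8);cv2.fillConvexPoly(a,cv2.convexHull((proj(P,M)*4+1.5).round().astype(np.int32)),1)
            a=cv2.resize(a.astype(np.float32),(512,384),interpolation=cv2.INTER_AREA)
            e+=np.abs(a-m)[:].sum()/m.sum()
        return e
    r=minimize(cost,x0,method="Nelder-Mead",options=dict(initial_simplex=np.array(x0)+np.array([[0,0,0],[8,0,0],[0,8,0],[0,0,5]])))
    return r.x.round(1),round(r.fun/len(views),3)
E
python3 - <<'E'
from h import *
im,M=shot("wrist","w3");find("wrist",TH[4:8]+["pepper_mill"],M)
X={"cruet_tray":(520,247,-7),"spice_rack":(504,400,0),"fruit_tray":(518,96,0),"cutlery_box":(512,-44,4)}
imT,T=shot("top")
for q in X:
    v=[(mask(c,q),m) for c,m in(("wrist",M),("top",T))]
    for (m,c),mm in v:
        if m is not None: print(q,c,fit(q,[(m,mm)],X[q]))
find("top",["pepper_mill"],T)
imS,S=shot("scene");find("scene",["pepper_mill"],S)
delta(0.4665,-.183,.3,0)
E
```

```text
wrist call cruet_tray [([0.5235, 0.2498, 0.005], 0.77)]
wrist call spice_rack [([0.5006, 0.3964, 0.0011], 0.7), ([0.5232, 0.2504, -0.0005], 0.51)]
wrist call fruit_tray [([0.5185, 0.0974, 0.0018], 0.71)]
wrist call cutlery_box [([0.5131, -0.0434, 0.0028], 0.78), ([0.5139, 0.0964, 0.0003], 0.6)]
wrist call pepper_mill [([0.4785, 0.253, 0.0066], 0.85)]
cruet_tray 0.85 (array([519.9, 246.9,  -7.8]), np.float64(0.312))
spice_rack 0.68 (array([505. , 399.5,   2. ]), np.float64(0.063))
spice_rack 0.9 (array([503.8, 400.5,   0.8]), np.float64(0.24))
fruit_tray 0.69 (array([519.4,  96.4,   1. ]), np.float64(0.019))
fruit_tray 0.89 (array([ 5.206e+02,  9.690e+01, -1.000e-01]), np.float64(0.038))
cutlery_box 0.86 (array([510.6, -44.4,   3.1]), np.float64(0.016))
cutlery_box 0.6 (array([513. , -43.7,   2.7]), np.float64(0.036))
top call pepper_mill [([0.4786, 0.2515, 0.0076], 0.59)]
scene call pepper_mill [([0.4812, 0.2521, 0.0085], 0.63), ([0.5061, -0.0405, 0.0037], 0.21)]
t 14.35 pos [0.4783 0.2518 0.3984] psi 18.5 tilt [ 0.  0. -1.] tool-shift mm [-149.1  408.6   98.3] wz 18.5
```

View pics/w3.png

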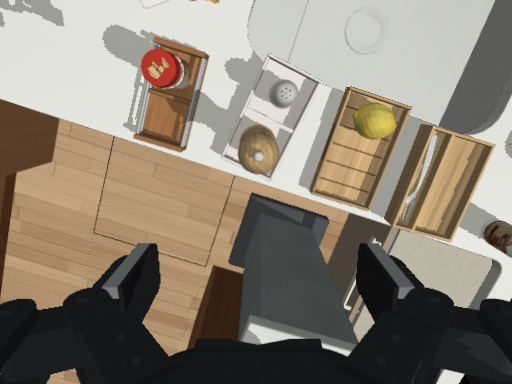

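The mill stands in its bay, at (258,150) in the picture, with tip z at floor height. Next is the jar.

Emit:
move_arm([
  [0,0,0,0,0,6],
  [0,0,0,0,0,6.5],
  [0,0,0,0,0,6],
  [-1,30,0,0,0,0],
  [-1,39,0,0,0,0],
])

```text
time_s: 14.85
ee_pos: [0.4763, 0.1831, 0.3982]
tcp_rot: [1.0, 0.001, 0.0, -0.0]
contact_force: [1.0, -0.0, -0.0]
grip_width: 0.0852
finger_force: 0.0
```

Emit:
move_arm([
  [-1,40,5,0,0,0],
  [-1,40,10,0,0,0],
  [-1,40,10,0,0,0],
  [-1,40,10,0,0,0],
  [-1,40,10,0,0,0],
])

```text
time_s: 15.35
ee_pos: [0.4711, -0.0188, 0.3532]
tcp_rot: [1.0, 0.0, 0.0, 0.0]
contact_force: [0.4, 0.8, -0.4]
grip_width: 0.0853
finger_force: 0.0
```

Emit:
move_arm([
  [-1,40,10,0,0,0],
  [-1,40,10,0,0,0],
  [-1,40,10,0,0,0],
  [-1,36,10,0,0,0],
  [-1,10,13,0,0,0],
])

```text
time_s: 15.85
ee_pos: [0.4667, -0.1869, 0.3003]
tcp_rot: [1.0, -0.002, 0.001, 0.001]
contact_force: [-0.2, 1.2, 1.6]
grip_width: 0.0854
finger_force: 0.0
```

Emit:
move_arm([
  [0,0,0,0,0,0],
  [0,0,0,0,0,0],
  [0,0,0,0,0,0],
  [0,0,0,0,0,0],
  [0,0,0,0,0,0],
])

```text
time_s: 16.35
ee_pos: [0.4667, -0.1824, 0.3009]
tcp_rot: [1.0, 0.001, 0.0, 0.0]
contact_force: [-0.8, -0.0, -0.3]
grip_width: 0.0852
finger_force: 0.0
```

```bash
python3 - <<'E'
from h import *
im,M=shot("wrist","w4");find("wrist",["spice_jar","lemon","teaspoon"],M);find("wrist",["spice_jar"],M,spot_in)
for q,z in(("lemon",.022),("teaspoon",.004)):
    m,c=mask("wrist",q)
    if m is not None: print(q,c,axis(m,M,z))
hsv=cv2.cvtColor(im,cv2.COLOR_BGR2HSV);r=cv2.inRange(hsv,(0,150,90),(8,255,255))|cv2.inRange(hsv,(172,150,90),(180,255,255))
ct=max(cv2.findContours(r,0,2)[0],key=cv2.contourArea);h=cv2.convexHull(ct).reshape(-1,2)
print("cap hull on z=.1",onplane(h,M,.1)[:,:2].min(0),onplane(h,M,.1)[:,:2].max(0),h.min(0),h.max(0))
delta(0.467,-.183,.075,0)
E
```

```text
wrist call spice_jar [([0.4707, -0.1825, -0.0045], 0.72)]
wrist call lemon [([0.5083, -0.2899, 0.0001], 0.84)]
wrist call teaspoon [([0.3611, -0.336, -0.0026], 0.79), ([0.5122, -0.0457, -0.0009], 0.31)]
wrist call spice_jar [([0.4692, -0.1822, 0.105], 0.65)]
lemon 0.91 (array([ 0.5117, -0.2948]), array([ 0.5105, -0.2946]), np.float64(15.1), array([0.0554, 0.0722]))
teaspoon 0.97 (array([ 0.3934, -0.3424]), array([ 0.3815, -0.3417]), np.float64(177.6), array([0.0278, 0.0877]))
cap hull on z=.1 [ 0.44299793 -0.20976401] [ 0.48902181 -0.1675104 ] [243 145] [283 188]
t 16.7 pos [ 0.4663 -0.1832  0.3003] psi 0.0 tilt [ 0.  0. -1.] tool-shift mm [ 7.000e-01 -2.000e-01  2.253e+02] wz 0.0
```

View pics/w4.png

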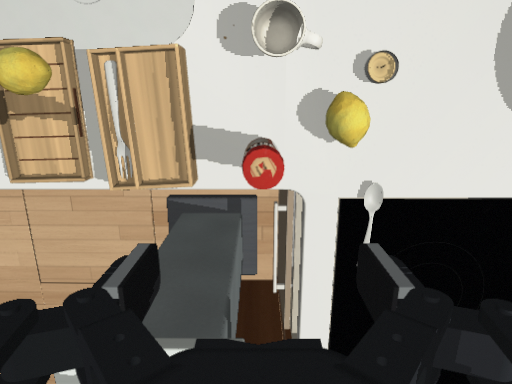

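The jar's cap is centred at (263,167), which gives about (0.466, -0.188). The lemon is at (348,119), the mug at (280,27) and the tea light at (381,66). I go down to the cap.

Emit:
move_arm([
  [0,2.5,40,0,0,0],
  [0,2,45,0,0,0],
  [0,0,45,0,0,0],
  [0,0,40,0,0,0],
  [0,0,35,0,0,0],
])

```text
time_s: 17.2
ee_pos: [0.4657, -0.1875, 0.0935]
tcp_rot: [1.0, -0.0, -0.0, -0.0]
contact_force: [-0.1, -1.1, 1.1]
grip_width: 0.0854
finger_force: 0.0
```

Emit:
move_arm([
  [0,0,18,0,0,0],
  [0,0,4,0,0,0],
  [0,0,0,0,0,0],
  [0,0,0,0,0,0],
  [0,0,0,0,0,0],
])

```text
time_s: 17.7
ee_pos: [0.4673, -0.1883, 0.0746]
tcp_rot: [1.0, -0.0, 0.001, 0.001]
contact_force: [-0.2, 0.3, -0.8]
grip_width: 0.0855
finger_force: 0.0
```

Emit:
move_arm([
  [0,0,0,0,0,0],
  [0,0,0,0,0,0],
  [0,0,0,0,0,0],
  [0,0,0,0,0,0],
  [0,0,0,0,0,0],
], gripper=0.35, force=40)

```text
time_s: 18.2
ee_pos: [0.4667, -0.1879, 0.0739]
tcp_rot: [1.0, -0.0, 0.0, 0.0]
contact_force: [-1.5, -0.1, 5.5]
grip_width: 0.0435
finger_force: 40.0
```

Emit:
move_arm([
  [0,0,0,0,0,0],
  [0,0,0,0,0,0],
  [0,0,0,0,0,0],
  [0,0,0,0,0,0],
  [0,0,0,0,0,0],
])

```text
time_s: 18.7
ee_pos: [0.4667, -0.1879, 0.0739]
tcp_rot: [1.0, -0.0, 0.0, 0.0]
contact_force: [-0.3, 0.4, 5.6]
grip_width: 0.0435
finger_force: 40.0
```

Emit:
move_arm([
  [0,0,-10,0,0,0],
  [0,0,-35,0,0,0],
  [0,0,-45,0,0,0],
  [0,0,-45,0,0,0],
  [0,-10,-45,0,0,0],
])

```text
time_s: 19.2
ee_pos: [0.4659, -0.1782, 0.2556]
tcp_rot: [1.0, -0.0, 0.0, 0.0]
contact_force: [1.2, -0.4, -1.3]
grip_width: 0.0434
finger_force: 41.1
```

Emit:
move_arm([
  [0,-25,-25,0,0,0],
  [0,-38,-20,0,0,0],
  [0,-40,-20,0,0,0],
  [0,-40,0,0,0,0],
  [0,-40,0,0,0,0],
])

```text
time_s: 19.7
ee_pos: [0.4661, 0.0067, 0.3197]
tcp_rot: [1.0, -0.0, 0.001, 0.0]
contact_force: [-0.6, -0.1, -0.6]
grip_width: 0.0436
finger_force: 41.1
```

Emit:
move_arm([
  [0,-40,0,0,0,0],
  [0,-40,0,0,0,0],
  [0,-40,0,0,0,0],
  [0,-40,0,0,0,0],
  [0,-40,0,0,0,0],
])

```text
time_s: 20.2
ee_pos: [0.4655, 0.2068, 0.3188]
tcp_rot: [1.0, 0.0, -0.0, 0.0]
contact_force: [0.8, 0.2, -1.4]
grip_width: 0.0435
finger_force: 41.1
```

Emit:
move_arm([
  [1,-40,0,0,0,0],
  [1,-40,0,0,0,0],
  [0,-40,0,0,0,0],
  [0,-40,0,0,0,0],
  [0,-24,0,0,0,0],
])

```text
time_s: 20.7
ee_pos: [0.4675, 0.3919, 0.3185]
tcp_rot: [1.0, 0.001, -0.0, -0.0]
contact_force: [0.3, -0.9, -1.1]
grip_width: 0.0437
finger_force: 41.1
```

Emit:
move_arm([
  [0,-8,10,0,0,0],
  [0,0,30,0,0,0],
  [0,0,40,0,0,0],
  [0,0,40,0,0,0],
  [0,0,30,0,0,0],
])

```text
time_s: 21.2
ee_pos: [0.4668, 0.3953, 0.1656]
tcp_rot: [1.0, -0.0, -0.001, 0.001]
contact_force: [-0.1, 0.7, -1.4]
grip_width: 0.0434
finger_force: 41.1
```

```bash
python3 - <<'E'
from h import *
im,M=shot("scene","s3");find("scene",["spice_jar","spice_rack"],M,n=3)
im,T=shot("top","t3");find("top",["spice_jar"],T,n=3)
im,W=shot("wrist","w5");find("wrist",["spice_jar","spice_rack"],W,n=3)
m,c=mask("wrist","spice_rack");print(c,m is not None and fit("spice_rack",[(m,W)],(504,400,1)))
delta(.469,.399,.08,-1)
E
```

```text
scene call spice_jar [([0.4681, 0.3955, 0.0894], 0.57), ([0.5185, 0.0984, -0.0021], 0.49)]
scene call spice_rack [([0.5041, 0.4014, -0.0029], 0.9)]
top call spice_jar [([0.4647, 0.3961, 0.0929], 0.79)]
wrist call spice_jar [([0.4704, 0.4029, 0.093], 0.86)]
wrist call spice_rack [([0.4997, 0.393, 0.0006], 0.84), ([0.4693, 0.4032, 0.0912], 0.31)]
0.78 (array([506.1, 400.4,   1.3]), np.float64(0.255))
t 21.65 pos [0.4695 0.3979 0.1704] psi -0.01 tilt [ 0.003  0.002 -1.   ] tool-shift mm [-0.7 -0.9 90.4] wz 1.0
```

View pics/w5.png

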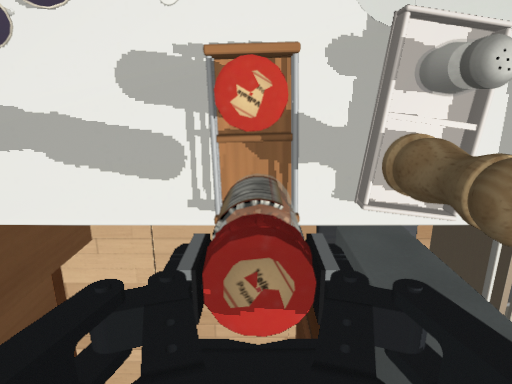

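The jar hangs centred between the rails at (257,200), above the empty bay. I lower it.

Emit:
move_arm([
  [0,0,25,0,0,0],
  [0,0,25,0,0,0],
  [0,0,20,0,0,0],
  [0,0,12,0,0,0],
  [0,0,3,0,0,0],
])

```text
time_s: 22.15
ee_pos: [0.468, 0.3971, 0.0827]
tcp_rot: [1.0, -0.0, -0.0, 0.0]
contact_force: [-0.3, -0.2, -1.5]
grip_width: 0.0438
finger_force: 41.1
```

Emit:
move_arm([
  [0,0,2,0,0,0],
  [0,0,0,0,0,0],
  [0,0,1,0,0,0],
  [0,0,0,0,0,0],
  [0,0,0,0,0,0],
])

```text
time_s: 22.65
ee_pos: [0.4686, 0.3975, 0.0808]
tcp_rot: [1.0, -0.0, 0.0, -0.0]
contact_force: [0.6, 0.9, -1.8]
grip_width: 0.0435
finger_force: 41.1
```

Emit:
move_arm([
  [0,0,1,0,0,0],
  [0,0,0,0,0,0],
  [0,0,1,0,0,0],
  [0,0,0,0,0,0],
  [0,0,0,0,0,0],
])

```text
time_s: 23.15
ee_pos: [0.4686, 0.3974, 0.0789]
tcp_rot: [1.0, -0.0, 0.0, -0.0]
contact_force: [-1.6, -0.8, 5.7]
grip_width: 0.0436
finger_force: 41.5
```

Emit:
move_arm([
  [0,0,1,0,0,0],
  [0,0,0,0,0,0],
  [0,0,0,0,0,0],
  [0,0,0,0,0,0],
  [0,0,0,0,0,0],
])

```text
time_s: 23.65
ee_pos: [0.4688, 0.3975, 0.0789]
tcp_rot: [1.0, 0.0, 0.001, -0.0]
contact_force: [-2.0, -3.0, 13.5]
grip_width: 0.0432
finger_force: 42.4
```

Emit:
move_arm([
  [0,0,-1.5,0,0,0],
  [0,0,0,0,0,0],
  [0,0,0,0,0,0],
  [0,0,0,0,0,0],
  [0,0,0,0,0,0],
])

```text
time_s: 24.15
ee_pos: [0.4685, 0.3974, 0.0789]
tcp_rot: [1.0, -0.0, 0.0, -0.0]
contact_force: [-0.5, -0.2, 3.9]
grip_width: 0.0435
finger_force: 41.5
```

Emit:
move_arm([
  [0,0,0,0,0,0],
  [0,0,0,0,0,0],
  [0,0,0,0,0,0],
  [0,0,0,0,0,0],
  [0,0,0,0,0,0],
], gripper=1.0)

```text
time_s: 24.65
ee_pos: [0.4683, 0.3972, 0.0787]
tcp_rot: [1.0, -0.0, -0.0, 0.0]
contact_force: [0.3, 0.9, -0.1]
grip_width: 0.0856
finger_force: 0.0
```

Emit:
move_arm([
  [0,0,-10,0,0,0],
  [0,0,-35,0,0,0],
  [0,0,-45,0,0,0],
  [0,0,-45,0,0,0],
  [0,0,-45,0,0,0],
])

```text
time_s: 25.15
ee_pos: [0.4681, 0.3971, 0.2615]
tcp_rot: [1.0, -0.0, 0.0, -0.0]
contact_force: [0.9, -0.3, 0.7]
grip_width: 0.0854
finger_force: 0.0
```

Emit:
move_arm([
  [0,20,-40,0,0,0],
  [2,35,-30,0,0,0],
  [2,40,-10,0,0,0],
  [3,40,0,0,0,0],
  [3,40,0,0,0,0],
])

```text
time_s: 25.65
ee_pos: [0.4783, 0.2209, 0.3405]
tcp_rot: [1.0, 0.0, 0.001, -0.0]
contact_force: [-0.0, 0.3, -0.6]
grip_width: 0.0858
finger_force: 0.0
```

```bash
python3 - <<'E'
from h import *
im,T=shot("top","t4");find("top",["spice_jar","pepper_mill"],T,n=3)
im,W=shot("wrist","w6");find("wrist",["spice_jar","spice_rack","fruit_tray"],W,n=3)
m,c=mask("wrist","fruit_tray");print(c,m is not None and fit("fruit_tray",[(m,W)],(519,96,1)))
m,c=mask("wrist","cutlery_box");print(c,m is not None and fit("cutlery_box",[(m,W)],(511,-44,3)))
delta(.511,-.2935,.3,15)
E
```

```text
top call spice_jar []
top call pepper_mill [([0.4818, 0.2522, 0.0087], 0.58), ([0.5164, -0.0461, 0.0003], 0.38)]
wrist call spice_jar [([0.5111, -0.0432, 0.0003], 0.7), ([0.4702, 0.4026, 0.0013], 0.55)]
wrist call spice_rack [([0.5056, 0.3983, -0.0002], 0.69)]
wrist call fruit_tray [([0.5187, 0.0981, 0.0023], 0.73)]
0.74 (array([519.2,  96.4,   1.5]), np.float64(0.017))
0 False
t 26.1 pos [0.4782 0.2234 0.3388] psi 0.09 tilt [-0.  0. -1.] tool-shift mm [ 32.  517.   38.6] wz -14.9
```

View pics/w6.png

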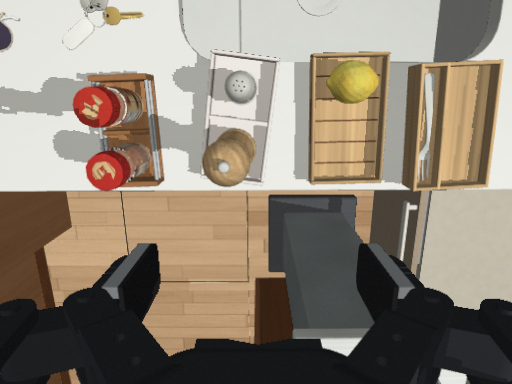

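The jar and mill both stand in their bays, at (120,170) and (228,160). Next is the lemon.

Emit:
move_arm([
  [2.5,30,0,0,0,0],
  [2.5,40,0,0,0,0],
  [2.5,40,0,0,0,0],
  [2.5,40,0,0,0,0],
  [2.5,40,0,0,0,0],
])

```text
time_s: 26.6
ee_pos: [0.4909, 0.0317, 0.3388]
tcp_rot: [1.0, 0.001, 0.0, -0.0]
contact_force: [0.0, -0.0, 0.6]
grip_width: 0.0855
finger_force: 0.0
```

Emit:
move_arm([
  [2.5,40,5,0,0,0],
  [2.5,40,5,0,0,0],
  [2.5,40,5,0,0,0],
  [2.5,40,5,0,0,0],
  [2.5,40,5,0,0,0],
])

```text
time_s: 27.1
ee_pos: [0.5038, -0.1686, 0.3135]
tcp_rot: [1.0, 0.001, 0.0, -0.0]
contact_force: [-0.1, 0.7, -0.2]
grip_width: 0.0856
finger_force: 0.0
```

Emit:
move_arm([
  [2.5,40,5,0,0,0],
  [2.5,40,5,0,0,0],
  [2,37,4,0,0,0],
  [0,10,0,0,0,-7],
  [0,0,0,0,0,-8],
])

```text
time_s: 27.6
ee_pos: [0.5108, -0.2963, 0.2989]
tcp_rot: [0.991, 0.132, -0.0, -0.0]
contact_force: [-0.6, 0.6, 0.8]
grip_width: 0.0857
finger_force: 0.0
```

```bash
python3 - <<'E'
from h import *
im,M=shot("wrist","w7");find("wrist",["lemon","mug","tea_light"],M);find("wrist",["lemon"],M,spot_in)
m,c=mask("wrist","lemon")
if m is not None:
    for z in(.02,.025): print(c,axis(m,M,z))
    ct=max(cv2.findContours(m.astype(np.uint8),0,2)[0],key=cv2.contourArea).reshape(-1,2);P=onplane(ct,M,.023)[:,:2]*1000
    print(cv2.minAreaRect(P.astype(np.float32)),cv2.fitEllipse(P.astype(np.float32)))
delta(.511,-.2935,.009,15)
E
```

```text
wrist call lemon [([0.5086, -0.2913, 0.0029], 0.83)]
wrist call mug [([0.6078, -0.2136, -0.0054], 0.72)]
wrist call tea_light [([0.5773, -0.3332, 0.0009], 0.93)]
wrist call lemon [([0.5147, -0.2896, 0.0444], 0.77)]
0.65 (array([ 0.5111, -0.2932]), array([ 0.5102, -0.2931]), np.float64(16.5), array([0.0514, 0.0684]))
0.65 (array([ 0.5118, -0.293 ]), array([ 0.5109, -0.293 ]), np.float64(16.5), array([0.0508, 0.0675]))
((511.29351806640625, -293.91571044921875), (57.83818054199219, 56.59811019897461), 59.29267120361328) ((511.060302734375, -293.046875), (50.96216583251953, 65.09304809570312), 105.85604858398438)
t 27.9 pos [ 0.5106 -0.294   0.2998] psi 14.91 tilt [-0.  0. -1.] tool-shift mm [  0.5  -0.3 290.8] wz -0.1
```

View pics/w7.png

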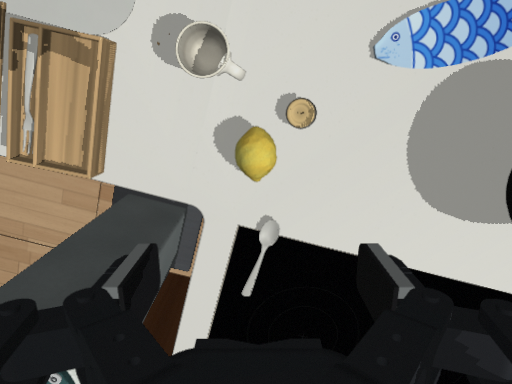

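The lemon is at (256,154), aligned with the tool and centred between the fingers. The tea light at (301,113) and the mug at (203,48) are clear. I descend.

Emit:
move_arm([
  [0,0,40,0,0,0],
  [0,0,45,0,0,0],
  [0,0,45,0,0,0],
  [0,0,45,0,0,0],
  [0,0,40,0,0,0],
])

```text
time_s: 28.4
ee_pos: [0.5102, -0.2939, 0.0831]
tcp_rot: [0.992, 0.13, -0.0, -0.0]
contact_force: [0.9, 0.4, -0.5]
grip_width: 0.0854
finger_force: 0.0
```

Emit:
move_arm([
  [0,0,35,0,0,0],
  [0,0,25,0,0,0],
  [0,0,13,0,0,0],
  [0,0,2,0,0,0],
  [0,0,0,0,0,0],
])

```text
time_s: 28.9
ee_pos: [0.5109, -0.2948, 0.0104]
tcp_rot: [0.991, 0.13, 0.0, 0.0]
contact_force: [-0.1, 0.0, 0.6]
grip_width: 0.0854
finger_force: 0.0
```

Emit:
move_arm([
  [0,0,0,0,0,0],
  [0,0,0,0,0,0],
  [0,0,0,0,0,0],
  [0,0,0,0,0,0],
  [0,0,0,0,0,0],
], gripper=0.4, force=30)

```text
time_s: 29.4
ee_pos: [0.5111, -0.2952, 0.0115]
tcp_rot: [0.991, 0.13, 0.001, 0.001]
contact_force: [-1.4, 1.3, 8.2]
grip_width: 0.0502
finger_force: 29.8
```

Emit:
move_arm([
  [0,0,0,0,0,0],
  [0,0,0,0,0,0],
  [0,0,0,0,0,0],
  [0,0,0,0,0,0],
  [0,0,0,0,0,0],
])

```text
time_s: 29.9
ee_pos: [0.5111, -0.2952, 0.0115]
tcp_rot: [0.991, 0.13, 0.001, 0.001]
contact_force: [-1.3, 1.6, 8.2]
grip_width: 0.0504
finger_force: 29.8
```

Emit:
move_arm([
  [0,0,-10,0,0,0],
  [0,0,-30,0,0,0],
  [0,0,-40,0,0,-8.4],
  [0,0,-40,0,0,-8.4],
  [0,0,-40,0,0,-8.4],
])

```text
time_s: 30.4
ee_pos: [0.51, -0.2946, 0.1721]
tcp_rot: [0.938, 0.346, 0.0, 0.0]
contact_force: [0.8, 0.2, -1.2]
grip_width: 0.05
finger_force: 31.5
```

Emit:
move_arm([
  [0,0,-30,0,0,-8.4],
  [0,0,-20,0,0,-8.4],
  [0,0,-10,0,0,-8.4],
  [0,0,0,0,0,-8.4],
  [0,0,0,0,0,-8.4],
])

```text
time_s: 30.9
ee_pos: [0.5103, -0.2948, 0.2314]
tcp_rot: [0.752, 0.66, 0.0, 0.001]
contact_force: [0.0, -0.1, -0.8]
grip_width: 0.0501
finger_force: 31.5
```

Emit:
move_arm([
  [0,0,0,0,0,-8.4],
  [25,-2,0,0,0,0],
  [40,-3,0,0,0,0],
  [40,-3,0,0,0,0],
  [40,-3,0,0,0,0],
])

```text
time_s: 31.4
ee_pos: [0.4972, -0.1486, 0.2305]
tcp_rot: [0.704, 0.71, 0.0, 0.0]
contact_force: [1.0, 0.3, -1.1]
grip_width: 0.0498
finger_force: 31.5
```

Emit:
move_arm([
  [40,-3,0,0,0,0],
  [40,-3,0,0,0,0],
  [40,-3,0,0,0,0],
  [40,-2,0,0,0,0],
  [40,0,0,0,0,0],
])

```text
time_s: 31.9
ee_pos: [0.4839, 0.0515, 0.2307]
tcp_rot: [0.704, 0.711, 0.0, 0.0]
contact_force: [0.8, 0.1, -2.3]
grip_width: 0.0497
finger_force: 31.5
```

```bash
python3 - <<'E'
from h import *
im,M=shot("wrist","w8");find("wrist",["lemon","fruit_tray"],M)
m,c=mask("wrist","fruit_tray");print(c,m is not None and fit("fruit_tray",[(m,M)],(519,96,1)))
im,S=shot("scene");find("scene",["lemon"],S)
delta(.4872,.0957,.0165,91.3)
E
```

```text
wrist call lemon []
wrist call fruit_tray [([0.5154, 0.0982, 0.0032], 0.9)]
0.97 (array([518.5,  97. ,   1. ]), np.float64(0.013))
scene call lemon [([0.4825, 0.0481, 0.2187], 0.78)]
t 32.2 pos [0.4848 0.0493 0.2303] psi 90.59 tilt [ 0.001 -0.    -1.   ] tool-shift mm [ 46.5   2.8 213.7] wz -0.7
```

View pics/w8.png

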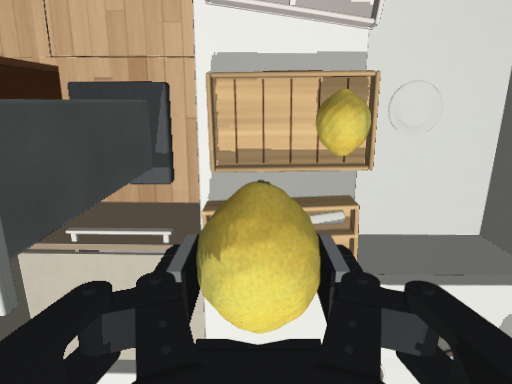

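The lemon is held well, with the tray's empty end at (265,125) straight ahead and the yaw aligned. I move over it and lower.

Emit:
move_arm([
  [20,2,5,0,0,0],
  [20,1.5,20,0,0,0],
  [6.5,0,35,0,0,0],
  [0,0,40,0,0,0],
  [0,0,40,0,0,0],
])

```text
time_s: 32.7
ee_pos: [0.4887, 0.0954, 0.0891]
tcp_rot: [0.704, 0.71, 0.001, 0.001]
contact_force: [-0.3, -0.8, -1.6]
grip_width: 0.0502
finger_force: 31.5
```

Emit:
move_arm([
  [0,0,30,0,0,0],
  [0,0,22,0,0,0],
  [0,0,12,0,0,0],
  [0,0,4,0,0,0],
  [0,0,2,0,0,0],
])

```text
time_s: 33.2
ee_pos: [0.4884, 0.096, 0.0201]
tcp_rot: [0.704, 0.71, 0.0, 0.0]
contact_force: [0.4, 0.6, -0.6]
grip_width: 0.0498
finger_force: 31.5
```

Emit:
move_arm([
  [0,0,2,0,0,0],
  [0,0,0,0,0,0],
  [0,0,1,0,0,0],
  [0,0,0,0,0,0],
  [0,0,0,0,0,0],
])

```text
time_s: 33.7
ee_pos: [0.4879, 0.0967, 0.0171]
tcp_rot: [0.703, 0.711, 0.0, 0.0]
contact_force: [0.2, -0.2, -1.3]
grip_width: 0.0504
finger_force: 31.5
```

Emit:
move_arm([
  [0,0,1,0,0,0],
  [0,0,0,0,0,0],
  [0,0,1,0,0,0],
  [0,0,0,0,0,0],
  [0,0,0,0,0,0],
])

```text
time_s: 34.2
ee_pos: [0.4879, 0.0966, 0.0164]
tcp_rot: [0.703, 0.711, 0.0, 0.0]
contact_force: [-5.0, 0.9, 20.4]
grip_width: 0.0501
finger_force: 33.1
```

Emit:
move_arm([
  [0,0,0,0,0,0],
  [0,0,0,0,0,0],
  [0,0,0,0,0,0],
  [0,0,0,0,0,0],
  [0,0,0,0,0,0],
])

```text
time_s: 34.7
ee_pos: [0.488, 0.0966, 0.0164]
tcp_rot: [0.703, 0.711, 0.0, 0.0]
contact_force: [-2.8, -0.8, 20.3]
grip_width: 0.05
finger_force: 33.1
```

Emit:
move_arm([
  [0,0,-1.5,0,0,0],
  [0,0,0,0,0,0],
  [0,0,0,0,0,0],
  [0,0,0,0,0,0],
  [0,0,0,0,0,0],
])

```text
time_s: 35.2
ee_pos: [0.488, 0.0966, 0.0165]
tcp_rot: [0.703, 0.711, 0.0, 0.0]
contact_force: [-1.2, -0.6, 6.3]
grip_width: 0.05
finger_force: 32.1
```

Emit:
move_arm([
  [0,0,0,0,0,0],
  [0,0,0,0,0,0],
  [0,0,0,0,0,0],
  [0,0,0,0,0,0],
  [0,0,0,0,0,0],
], gripper=0.74)

```text
time_s: 35.7
ee_pos: [0.4876, 0.0966, 0.0162]
tcp_rot: [0.703, 0.711, -0.0, -0.0]
contact_force: [0.2, 0.8, 0.1]
grip_width: 0.0635
finger_force: 0.0
```

Emit:
move_arm([
  [0,0,-8,0,0,0],
  [0,0,-20,0,0,0],
  [0,0,-35,0,0,0],
  [0,0,-45,0,0,0],
  [0,0,-45,0,0,0],
])

```text
time_s: 36.2
ee_pos: [0.487, 0.0965, 0.1711]
tcp_rot: [0.703, 0.711, -0.0, -0.0]
contact_force: [1.3, -0.6, 0.0]
grip_width: 0.0628
finger_force: 0.0
```

Emit:
move_arm([
  [0,0,-45,0,0,0],
  [-20,0,-45,0,0,0],
  [-40,0,-30,0,0,0],
  [-40,0,0,0,0,0],
  [-20,0,0,0,0,0],
])

```text
time_s: 36.7
ee_pos: [0.4894, -0.026, 0.2916]
tcp_rot: [0.704, 0.71, 0.001, 0.002]
contact_force: [1.1, 0.1, -0.2]
grip_width: 0.0632
finger_force: 0.0
```

```bash
python3 - <<'E'
from h import *
im,M=shot("wrist","w9");find("wrist",["lemon","cutlery_box"],M,n=3)
m,c=mask("wrist","cutlery_box");print(c,m is not None and fit("cutlery_box",[(m,M)],(511,-44,3)))
delta(.363,-.338,.25,174-90)
E
```

```text
wrist call lemon [([0.4891, 0.1047, 0.0061], 0.58)]
wrist call cutlery_box [([0.5148, -0.0412, 0.0014], 0.6)]
0.61 (array([509.6, -43.7,   2.8]), np.float64(0.02))
t 36.9 pos [ 0.4885 -0.0232  0.2895] psi 90.52 tilt [-0.     0.001 -1.   ] tool-shift mm [-313.6 -128.4   39.3] wz 6.5
```

View pics/w9.png

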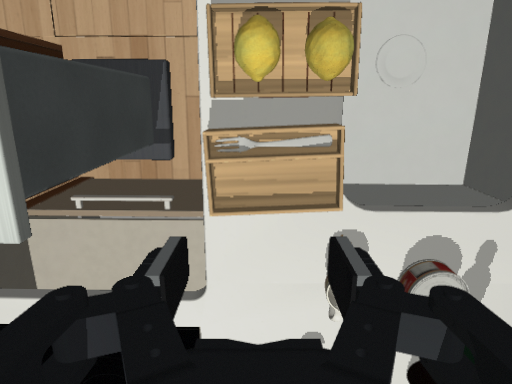

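The lemon lies on its side in the tray beside the other one, at (258,48). The cutlery lane is empty. Next is the spoon.

Emit:
move_arm([
  [-30,-12,5,0,0,0],
  [-40,-16.5,5,0,0,0],
  [-40,-16.5,5,0,0,0],
  [-40,-16.5,5,0,0,0],
  [-40,-16.5,5,0,0,0],
])

```text
time_s: 37.4
ee_pos: [0.4125, -0.2141, 0.2641]
tcp_rot: [0.703, 0.711, 0.0, -0.0]
contact_force: [-0.0, 0.1, -0.6]
grip_width: 0.0631
finger_force: 0.0
```

Emit:
move_arm([
  [-40,-16.5,5,0,0,0],
  [-40,-16.5,5,0,0,0],
  [-35,-14,5,0,0,0],
  [-9,-4,0,0,0,4],
  [0,0,0,0,0,8],
])

```text
time_s: 37.9
ee_pos: [0.3632, -0.3393, 0.2488]
tcp_rot: [0.775, 0.631, 0.0, -0.001]
contact_force: [-0.1, -0.7, -0.1]
grip_width: 0.0632
finger_force: 0.0
```

Emit:
move_arm([
  [0,0,0,0,0,8.4],
  [0,0,0,0,0,8.4],
  [0,0,0,0,0,8.4],
  [0,0,0,0,0,8.4],
  [0,0,0,0,0,8.4],
])

```text
time_s: 38.4
ee_pos: [0.364, -0.3372, 0.2491]
tcp_rot: [0.95, 0.312, 0.0, -0.001]
contact_force: [-0.5, -0.6, -0.7]
grip_width: 0.0631
finger_force: 0.0
```

Emit:
move_arm([
  [0,0,0,0,0,8.4],
  [0,0,0,0,0,8.4],
  [0,0,0,0,0,8.4],
  [0,0,0,0,0,8.4],
  [0,0,0,0,0,8.0],
])

```text
time_s: 38.9
ee_pos: [0.364, -0.3372, 0.2491]
tcp_rot: [0.999, -0.046, -0.0, -0.001]
contact_force: [0.3, 0.8, 0.5]
grip_width: 0.0631
finger_force: 0.0
```

```bash
python3 - <<'E'
from h import *
im,M=shot("wrist","w10");find("wrist",["teaspoon"],M);find("wrist",["teaspoon"],M,spot_in)
m,c=mask("wrist","teaspoon")
if m is not None:
    print(c,axis(m,M,.005));v,u=np.nonzero(m);P=onplane(np.c_[u,v],M,.005)
    for a in np.arange(.30,.44,.01):
        q=P[abs(P[:,0]-a)<.003]
        if len(q):print(round(a,3),q[:,1].mean().round(4),np.ptp(q[:,1]).round(4))
delta(.363,-.338,.002,-5)
E
```

```text
wrist call teaspoon [([0.3592, -0.3322, -0.0035], 0.79)]
wrist call teaspoon [([0.391, -0.3353, 0.0064], 0.67)]
0.7 (array([ 0.3726, -0.3387]), array([ 0.3619, -0.3377]), np.float64(176.4), array([0.0255, 0.1277]))
0.3 -0.3344 0.0126
0.31 -0.334 0.0126
0.32 -0.3354 0.0125
0.33 -0.3362 0.0112
0.34 -0.337 0.0085
0.35 -0.3375 0.0074
0.36 -0.338 0.0064
0.37 -0.3384 0.0051
0.38 -0.3398 0.0061
0.39 -0.34 0.0198
0.4 -0.3403 0.0256
0.41 -0.3412 0.0254
0.42 -0.3417 0.0183
t 39.1 pos [ 0.3637 -0.3378  0.2492] psi -4.72 tilt [-0.     0.001 -1.   ] tool-shift mm [ -0.7   0.4 247.2] wz 0.3
```

View pics/w10.png

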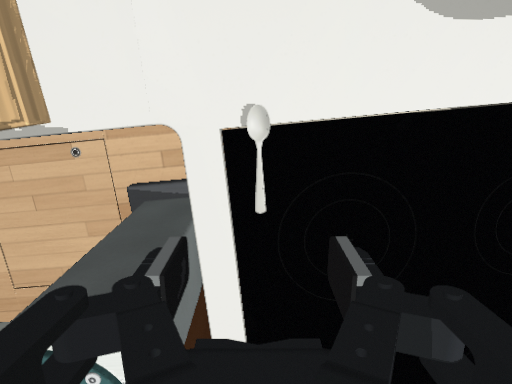

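The spoon lies from (258,105) to (261,212), aligned with the tool, and its handle middle is between the fingers. I narrow the gripper and descend.

Emit:
move_arm([
  [0,0,35,0,0,0],
  [0,0,45,0,0,0],
  [0,0,45,0,0,0],
  [0,0,40,0,0,0],
  [0,0,35,0,0,0],
], gripper=0.3)

```text
time_s: 39.6
ee_pos: [0.3632, -0.3379, 0.0475]
tcp_rot: [0.999, -0.042, -0.0, -0.0]
contact_force: [0.6, -0.4, -0.1]
grip_width: 0.0258
finger_force: 0.0
```

Emit:
move_arm([
  [0,0,22,0,0,0],
  [0,0,14,0,0,0],
  [0,0,7,0,0,0],
  [0,0,3,0,0,0],
  [0,0,0,0,0,0],
])

```text
time_s: 40.1
ee_pos: [0.3635, -0.3388, 0.0035]
tcp_rot: [0.999, -0.043, 0.0, 0.0]
contact_force: [0.8, 0.0, 0.1]
grip_width: 0.026
finger_force: 0.0
```

Emit:
move_arm([
  [0,0,0,0,0,0],
  [0,0,0,0,0,0],
  [0,0,0,0,0,0],
  [0,0,0,0,0,0],
  [0,0,0,0,0,0],
], gripper=0.0, force=25)

```text
time_s: 40.6
ee_pos: [0.3635, -0.3391, 0.0038]
tcp_rot: [0.999, -0.044, 0.0, 0.0]
contact_force: [0.2, -0.5, 6.2]
grip_width: 0.0201
finger_force: 24.9
```

Emit:
move_arm([
  [0,0,0,0,0,0],
  [0,0,0,0,0,0],
  [0,0,0,0,0,0],
  [0,0,0,0,0,0],
  [0,0,0,0,0,0],
])

```text
time_s: 41.1
ee_pos: [0.3635, -0.3391, 0.0038]
tcp_rot: [0.999, -0.044, 0.0, 0.0]
contact_force: [-1.5, -0.3, 6.3]
grip_width: 0.0205
finger_force: 25.0
```

```bash
python3 - <<'E'
from h import *
im,M=shot("wrist");cv2.imwrite("pics/w11.png",cv2.resize(im[130:384,110:400],None,fx=2.3,fy=2.3,interpolation=2))
E
```

```text
(no output)
```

View pics/w11.png

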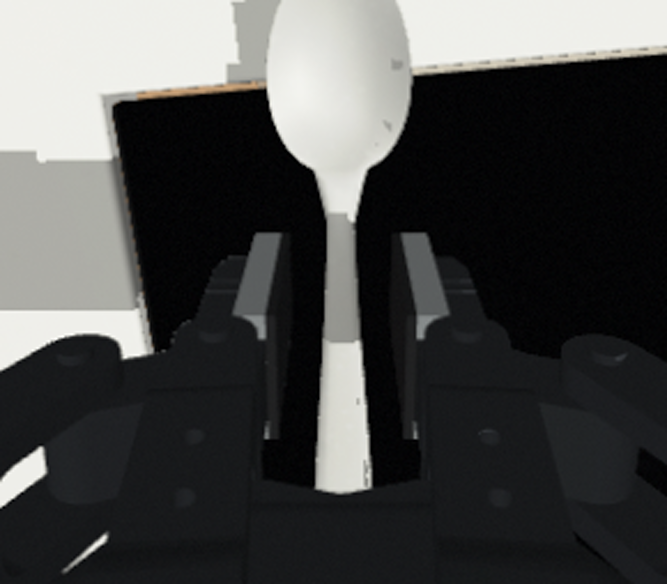

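The fingers stopped 20 mm apart without touching the handle, because their tips press on the hob as they swing forward. I rise in small steps so they can close.

Emit:
move_arm([
  [0,0,-1,0,0,0],
  [0,0,0,0,0,0],
  [0,0,-1,0,0,0],
  [0,0,0,0,0,0],
  [0,0,0,0,0,0],
])

```text
time_s: 41.65
ee_pos: [0.3632, -0.3387, 0.0052]
tcp_rot: [0.999, -0.044, -0.0, -0.0]
contact_force: [0.2, -0.0, 0.3]
grip_width: 0.0201
finger_force: 24.4
```

Emit:
move_arm([
  [0,0,-1,0,0,0],
  [0,0,0,0,0,0],
  [0,0,0,0,0,0],
  [0,0,0,0,0,0],
  [0,0,0,0,0,0],
])

```text
time_s: 42.15
ee_pos: [0.3632, -0.3387, 0.0063]
tcp_rot: [0.999, -0.044, -0.0, -0.0]
contact_force: [0.3, 0.7, 0.0]
grip_width: 0.0202
finger_force: 24.4
```

The width holds at 20 mm with 24 N and no surface contact. The spoon may have a wider solid shape than it shows, so I lift and check.

Emit:
move_arm([
  [0,0,-5,0,0,0],
  [0,0,-10,0,0,0],
  [0,0,-15,0,0,0],
  [0,0,-20,0,0,0],
  [0,0,-20,0,0,0],
])

```text
time_s: 42.65
ee_pos: [0.3632, -0.3387, 0.0776]
tcp_rot: [0.999, -0.044, 0.0, -0.0]
contact_force: [0.0, -0.2, 0.4]
grip_width: 0.02
finger_force: 24.4
```

```bash
python3 - <<'E'
from h import *
im,M=shot("wrist");find("wrist",["teaspoon"],M);find("wrist",["teaspoon"],M,spot_in)
T=shot("top")[1];find("top",["teaspoon"],T)
cv2.imwrite("pics/w12.png",cv2.resize(im[130:384,110:400],None,fx=2.0,fy=2.0,interpolation=2))
delta(.5119,-.0605,.12,3)
E
```

```text
wrist call teaspoon [([0.3597, -0.3353, 0.0743], 0.81)]
wrist call teaspoon [([0.3952, -0.3365, 0.0793], 0.96)]
top call teaspoon [([0.3656, -0.334, 0.0755], 0.46)]
t 42.9 pos [ 0.3631 -0.3386  0.0763] psi -5.01 tilt [ 0. -0. -1.] tool-shift mm [ 124.  -290.   -43.7] wz -8.0
```

View pics/w12.png

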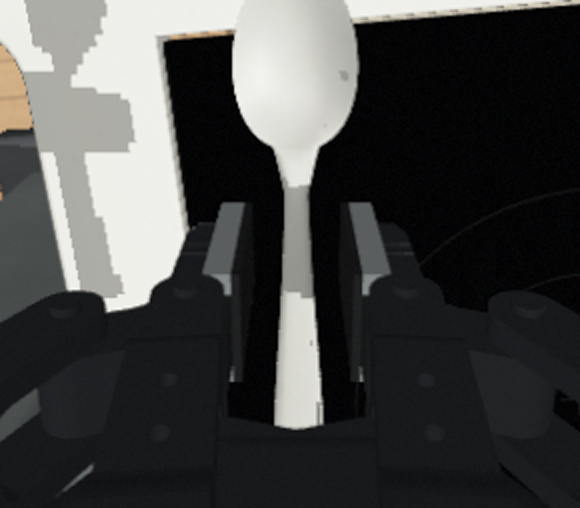

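The spoon came up with the gripper, held level. I carry it to the empty lane.

Emit:
move_arm([
  [0,0,-20,0,0,-3.3],
  [0,0,-20,0,0,-3.3],
  [12,-20,-10,0,0,0],
  [20,-35,-5,0,0,0],
  [20,-35,0,0,0,0],
])

```text
time_s: 43.4
ee_pos: [0.413, -0.2468, 0.1312]
tcp_rot: [1.0, 0.013, 0.0, -0.0]
contact_force: [0.2, 0.0, 0.2]
grip_width: 0.02
finger_force: 24.4
```

Emit:
move_arm([
  [20,-35,0,0,0,0],
  [20,-35,0,0,0,0],
  [20,-35,0,0,0,0],
  [20,-35,0,0,0,0],
  [15,-30,0,0,0,0],
])

```text
time_s: 43.9
ee_pos: [0.5031, -0.0727, 0.1303]
tcp_rot: [1.0, 0.014, -0.001, -0.0]
contact_force: [0.8, -0.4, -0.2]
grip_width: 0.0203
finger_force: 24.4
```

Emit:
move_arm([
  [5,-10,0,0,0,0],
  [0,0,0,0,0,0],
  [0,0,0,0,0,0],
  [0,0,0,0,0,0],
  [0,0,0,0,0,0],
])

```text
time_s: 44.4
ee_pos: [0.5071, -0.0658, 0.1312]
tcp_rot: [1.0, 0.013, -0.0, 0.0]
contact_force: [0.1, -0.9, -1.0]
grip_width: 0.0204
finger_force: 24.4
```

```bash
python3 - <<'E'
from h import *
im,M=shot("wrist","w13");find("wrist",["teaspoon","cutlery_box"],M)
m,c=mask("wrist","teaspoon")
p=pose()[0]
if m is not None: print(c,axis(m,M,p[2]+.002))
m,c=mask("wrist","cutlery_box");print(c,m is not None and fit("cutlery_box",[(m,M)],(511,-44,3)))
delta(.511,-.0605,.026,1.6)
E
```

```text
wrist call teaspoon [([0.5066, -0.0617, 0.1275], 0.87)]
wrist call cutlery_box [([0.5142, -0.0452, 0.002], 0.97)]
0.66 (array([ 0.5297, -0.0655]), array([ 0.5121, -0.0661]), np.float64(1.9), array([0.0268, 0.1148]))
0.83 (array([510.4, -43.8,   3. ]), np.float64(0.426))
t 44.65 pos [ 0.5076 -0.0651  0.1314] psi 1.55 tilt [ 0.  0. -1.] tool-shift mm [  3.6  -4.5 105.4] wz -0.0
```

View pics/w13.png

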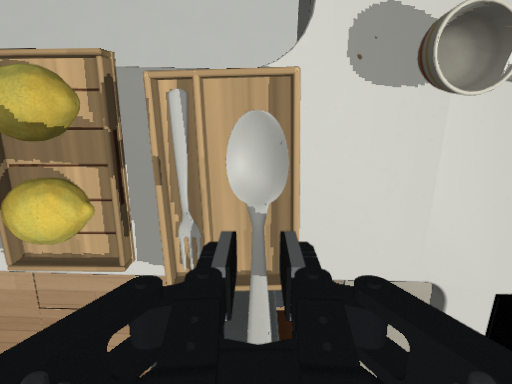

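The spoon is above the empty lane, with the lane's inner edges at about columns 206 and 294. It needs about 4 mm in y and 1° of turn. I lower it.

Emit:
move_arm([
  [3,-2,0,0,0,-1],
  [0.5,-2,15,0,0,0],
  [0,0,25,0,0,0],
  [0,0,25,0,0,0],
  [0,0,15,0,0,0],
])

```text
time_s: 45.15
ee_pos: [0.5105, -0.0602, 0.0498]
tcp_rot: [1.0, 0.023, -0.001, -0.0]
contact_force: [0.1, 0.8, -0.5]
grip_width: 0.0202
finger_force: 24.4
```

Emit:
move_arm([
  [0,0,12,0,0,0],
  [0,0,6,0,0,0],
  [0,0,3,0,0,0],
  [0,0,0,0,0,0],
  [0,0,0,0,0,0],
])

```text
time_s: 45.65
ee_pos: [0.5115, -0.0606, 0.0309]
tcp_rot: [1.0, 0.023, 0.001, 0.0]
contact_force: [1.0, 0.5, -0.5]
grip_width: 0.0201
finger_force: 24.4
```

Emit:
move_arm([
  [0,0,1,0,0,0],
  [0,0,0,0,0,0],
  [0,0,1,0,0,0],
  [0,0,0,0,0,0],
  [0,0,0,0,0,0],
])

```text
time_s: 46.15
ee_pos: [0.511, -0.0605, 0.0283]
tcp_rot: [1.0, 0.023, -0.0, -0.0]
contact_force: [-0.7, -0.8, -0.0]
grip_width: 0.0203
finger_force: 24.4
```

Emit:
move_arm([
  [0,0,1,0,0,0],
  [0,0,0,0,0,0],
  [0,0,1,0,0,0],
  [0,0,0,0,0,0],
  [0,0,0,0,0,0],
])

```text
time_s: 46.65
ee_pos: [0.5109, -0.0605, 0.0263]
tcp_rot: [1.0, 0.023, -0.0, -0.0]
contact_force: [-0.6, -0.2, -0.2]
grip_width: 0.02
finger_force: 24.4
```

Emit:
move_arm([
  [0,0,1,0,0,0],
  [0,0,0,0,0,0],
  [0,0,0,0,0,0],
  [0,0,0,0,0,0],
  [0,0,0,0,0,0],
])

```text
time_s: 47.15
ee_pos: [0.511, -0.0605, 0.0253]
tcp_rot: [1.0, 0.023, -0.0, -0.0]
contact_force: [0.2, 1.1, -0.4]
grip_width: 0.0201
finger_force: 24.4
```

Emit:
move_arm([
  [0,0,1,0,0,0],
  [0,0,0,0,0,0],
  [0,0,0,0,0,0],
  [0,0,0,0,0,0],
  [0,0,0,0,0,0],
])

```text
time_s: 47.65
ee_pos: [0.5111, -0.0606, 0.0248]
tcp_rot: [1.0, 0.023, 0.0, 0.0]
contact_force: [-0.4, 0.4, 6.5]
grip_width: 0.0202
finger_force: 25.1
```

Emit:
move_arm([
  [0,0,1,0,0,0],
  [0,0,0,0,0,0],
  [0,0,0,0,0,0],
  [0,0,0,0,0,0],
  [0,0,0,0,0,0],
])

```text
time_s: 48.15
ee_pos: [0.5112, -0.0606, 0.0246]
tcp_rot: [1.0, 0.023, 0.0, 0.0]
contact_force: [-3.5, 0.2, 16.9]
grip_width: 0.0204
finger_force: 26.2
```

Emit:
move_arm([
  [0,0,-1.5,0,0,0],
  [0,0,0,0,0,0],
  [0,0,0,0,0,0],
  [0,0,0,0,0,0],
  [0,0,0,0,0,0],
])

```text
time_s: 48.65
ee_pos: [0.5112, -0.0606, 0.0248]
tcp_rot: [1.0, 0.023, 0.0, -0.0]
contact_force: [0.3, -0.5, 3.5]
grip_width: 0.0205
finger_force: 24.9
```

Emit:
move_arm([
  [0,0,0,0,0,0],
  [0,0,0,0,0,0],
  [0,0,0,0,0,0],
  [0,0,0,0,0,0],
  [0,0,0,0,0,0],
], gripper=0.31)

```text
time_s: 49.15
ee_pos: [0.5109, -0.0605, 0.0247]
tcp_rot: [1.0, 0.023, -0.0, -0.0]
contact_force: [0.7, -1.1, -0.2]
grip_width: 0.0265
finger_force: 0.0
```

Emit:
move_arm([
  [0,0,-4,0,0,0],
  [0,0,-10,0,0,0],
  [0,0,-20,0,0,0],
  [0,0,-35,0,0,0],
  [0,0,-40,0,0,0],
])

```text
time_s: 49.65
ee_pos: [0.51, -0.0603, 0.1349]
tcp_rot: [1.0, 0.023, -0.001, -0.0]
contact_force: [0.6, -0.7, -0.1]
grip_width: 0.0268
finger_force: 0.0
```

Emit:
move_arm([
  [0,0,-40,0,0,0],
  [0,0,-40,0,0,0],
  [-10,0,-40,0,0,0],
  [-10,0,-20,0,0,0],
  [0,0,0,0,0,0],
])

```text
time_s: 50.15
ee_pos: [0.4919, -0.0618, 0.2781]
tcp_rot: [1.0, 0.023, 0.003, 0.001]
contact_force: [-0.1, 0.4, -1.0]
grip_width: 0.0265
finger_force: 0.0
```

```bash
python3 - <<'E'
from h import *
im,M=shot("wrist");find("wrist",TH,M,n=3)
m,c=mask("wrist","teaspoon")
if m is not None: print(c,axis(m,M,.027))
T=shot("top")[0];S=shot("scene")[0]
a=cv2.resize(im,(512,384));b=cv2.resize(S[120:280,80:320],(480,320));print(a.shape)
out=np.zeros((600,800,3),np.uint8);out[:384,:512]=a;out[:256,512:]=cv2.resize(T[120:240,250:400],(288,256));out[384:600,:324]=cv2.resize(S[120:280,80:320],(324,216));cv2.imwrite("pics/fin.png",out)
E
```

```text
wrist call pepper_mill [([0.4805, 0.2511, 0.007], 0.78)]
wrist call spice_jar []
wrist call lemon []
wrist call teaspoon [([0.5071, -0.0587, 0.0208], 0.97)]
wrist call cruet_tray [([0.5216, 0.246, 0.0016], 0.89), ([0.5735, -0.3322, 0.0026], 0.26)]
wrist call spice_rack []
wrist call fruit_tray [([0.5183, 0.0938, 0.0005], 0.74)]
wrist call cutlery_box [([0.5132, -0.0427, 0.0036], 0.97)]
wrist call mug [([0.6092, -0.2141, 0.0002], 0.56)]
wrist call tea_light [([0.5788, -0.3317, 0.0043], 0.59)]
0.61 (array([ 0.5232, -0.0603]), array([ 0.5101, -0.0611]), np.float64(3.1), array([0.0266, 0.1278]))
(384, 512, 3)
```

View pics/fin.png

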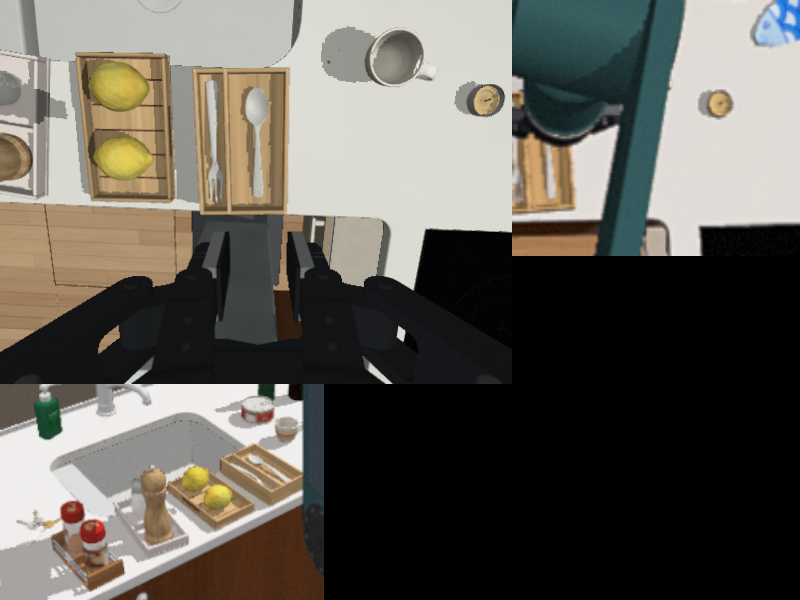

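All four are in their places: spoon at (257,140), lemon at (123,158), and the mill and jar upright in the scene inset. The mug at (397,57) and the tea light at (487,100) have not moved. I hand the job in.

```bash
python3 -c "
from rig import arm
print(arm.close_job())"
```

```text
the job is handed in; nothing more can be done
None
```

The pepper mill, spice jar, lemon and teaspoon are all in their own places, the mug and tea light are still where they were, and the job was handed in at about 51 s; the final pictures looked right, but no verdict was returned.

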